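# Fish a brass pulley out of the belt housing with the long picker

### The job

The small brass pulley has slid to the back of the narrow belt housing: take the long picker out of its wooden rest, where only its rod can be reached, stand it on the bench clear of the rest and let go, so that you can take it again by its upright grip and reach all the way in. Bring its tines down behind the pulley, draw the pulley out along the bench until it lies flat and wholly on the cork mat before the mouth, then stand the picker on the bench beside it on its foot and tines, not over the pulley nor touching it. Do not touch the pulley with the fingers, and leave the bystanders where they are.

Things in the scene. Friction and masses are not known exactly. Their poses are not given: they have to be found in the camera images.
- housing: Fixed grey oblong belt housing, 86 mm wide, 82 mm high, a dark motor at its far end. Its near end is an open mouth 70 wide x 76 mm high, flush with the bench, leading into a straight bay. Origin: bench level, middle of the mouth. y points into the bay (world +y within 0.2 rad), x across, z up. Side walls 8 mm; roof 6 mm, open only by an 18 mm wide slot along its middle.
- bay_end (a point): Middle of the bay's closed end wall, at bench level, 215 mm in from the mouth. The bay keeps the mouth's section all the way and its floor is the bench top. Axes as the housing.
- mat (a point): Middle of the cork mat on the bench right before the housing's mouth: 130 mm (housing x) by 120 mm (housing y), so thin that things on it lie at bench level (z = 0). The middle is 75 mm out from the mouth. Axes as the housing.
- pulley: Small brass pulley: a flat grooved disc 40 mm across, 14 mm high, 50 to 100 g, lying flat on the bay's floor, its middle 140 to 165 mm inside the mouth and up to 12 mm off the bay's middle line. Seen from above through the roof slot. Origin: middle of its underside, z up when flat.
- picker: Loose long-reach picker, 75 to 110 g: upright black grip with a foot 44 (x) x 24 (y) x 6 mm; from the grip an 8 x 8 mm steel rod runs level along +y to two tines pointing down. Stands on its foot and tines. Origin: underside of the foot on the grip's axis, z up. Balance point 145 mm from the grip's axis. At the start it stands on the bench with its grip inside the rest.
- grip (a point): On the axis of the picker's upright square grip, 70 mm above its foot's underside. The grip is 18 x 18 mm, 90 mm tall in all, bare on all sides above the rod (rod's top at 38 mm). Axes as the picker.
- rod (a point): Middle of the picker's rod, 160 mm from the grip's axis, 34 mm above foot level; clear of the rest at the start. Axes as the picker.
- tines (a point): Point midway between the picker's two tine ends, at foot level, 270 mm from the grip's axis. The tines are 5 mm square, 25 mm apart (across x, middle to middle), under a 30 mm wide crossbar at rod height: 30 mm free under rod and crossbar. Axes as the picker.
- rest: Fixed dark wooden box, 100 (x) x 120 (y) x 120 mm high, with small pieces on its roof up to 132 mm. Open only in front, towards its +y (world +y within 0.2 rad): 80 wide, 108 high, 110 mm deep. Origin: bench level, middle of the front edge, y points out. The picker's grip stands 75 to 85 mm inside, its rod coming straight out (within 0.04 rad); 18 mm free over the grip.
- oil: Bystander: small amber glass oil bottle, 34 mm across, 70 mm tall. Origin: underside.
- loupe: Bystander: black eye loupe, 38 mm across, 38 mm tall. Origin: underside.
- spare: Bystander: larger brass pulley, 60 mm across, 18 mm high, lying flat. Origin: underside.
- driver: Bystander: screwdriver, 150 mm long. Origin: underside.
- hinge: Bystander: flat brass hinge, 90 x 38 mm, 8 mm high. Origin: underside.
- jar: Bystander: white jar with steel cap, 56 mm across, 50 mm tall. Origin: underside.
- block: Bystander: wooden block 70 x 100 x 40 mm with small brass and steel pieces standing in it. Origin: underside.
Things that resemble listed ones, but are neither listed nor needed, are in the scene too. There is more than one size of the rest; the job needs the smallest.

How it is judged (in metres and radians):
On the way, in this order (a step that is already met when the one before it is completed fails the run):
1. the picker stands on the bench clear of the rest, let go, ready to be taken by its grip (y of picker in the frame of rest above 0.012 m and height (world z) of each of picker, tines below 0.005 m and contact force between the fingers and picker below 0.05 N), for 0.1 s.
2. the picker's tines are down behind the pulley, deep in the housing (y of pulley in the frame of housing above 0.11 m and y of tines in the frame of housing above 0.14 m and height (world z) of tines below 0.012 m and horizontal distance between tines and pulley below 0.05 m), for 0.05 s.
3. the picker has drawn the pulley out of the mouth along the bench (y of pulley in the frame of housing below -0.02 m and horizontal distance between tines and pulley below 0.05 m and height (world z) of pulley below 0.01 m), for 0.05 s.
At the end, for the whole second after the job is handed in: Pulley flat (0.08 rad), still, at bench level, its middle within 47 mm (x) and 42 mm (y) of the mat's middle. Picker still and upright (0.08 rad), foot and tines within 5 mm of the bench, not touching the pulley, whose middle is 30 mm or more from the rod's line (or beyond its ends) (x of pulley in the frame of mat between -0.047 and 0.047 m and y of pulley in the frame of mat between -0.042 and 0.042 m and height (world z) of pulley below 0.004 m and angle between each of pulley, picker's own z axis and vertical below 0.08 rad and linear speed of each of pulley, picker below 0.01 m/s and height (world z) of each of picker, tines below 0.005 m and contact force between picker and pulley below 0.05 N and (x of pulley in the frame of picker above 0.03 m or x of pulley in the frame of picker below -0.03 m or y of pulley in the frame of picker above 0.295 m or y of pulley in the frame of picker below -0.03 m)).
It fails at once if the fingers touch the pulley (contact force between the fingers and pulley above 0.5 N).
It fails at once if a bystander is moved by more than 30 mm (distance of any of oil, loupe, spare, driver, hinge, jar, block from where it was at the start of the episode above 0.03 m).
It also fails if it takes over 61 s, if anything falls off the work surface, if the arm or the gripper's body presses on something with over 40 N, if the wrist force passes 120 N, or if a joint passes its speed limit or range.

### The arm

A 6-joint arm with a two-finger parallel gripper is mounted at the origin on the work surface. World frame = base frame: x ahead of the robot, y to its left, z up, the work surface at z = 0. Lengths are in m, angles in degrees, forces in N, time in s.
With the tool pointing down it reaches from about 0.4 to 0.825 m from the base axis. Payload 7 kg.
Tool frame: the origin (TCP) lies on the centre line of the jaws, within the pads' length; the fingertips stand 14 mm ahead of it and the grasp point (between the pads) lies 5 mm behind it; z points along the fingers, x is the direction in which the jaws open and shut, and the axes are right-handed (so a half turn about z gives the same grasp; the last joint's range is limited). The gripper opens to 88 mm and grips with 3 to 60 N. Pads are 19 mm wide; open, the fingers measure 130 mm over their backs; the gripper's body (78 mm by 193 mm) begins 47 mm behind the grasp point.
Start: joints at [89.101, 20.546, 0.682, 0, -70.136, -16.507], TCP at [0.202, 0.644, 0.241] pointing down, gripper open.
Joint ranges: [-176.03, 176.03], [-82.01, 121.73], [-58.28, 71.71], [-173.87, 95.51], [-174.79, -0.11], [-173.66, 173.66]. Speed limits (degrees/s): [136.94, 136.94, 172.46, 180, 180, 180].

### API

Orientations are given as [roll, pitch, yaw] about the fixed x, y, z axes, in that order (R = Rz(yaw) Ry(pitch) Rx(roll)).
In Python, from plant import * gives the robot as it stands.
- The arm moves only by the shell command python3 -m handwheel 'ROWS' [OPENING]. ROWS is JSON, a list of rows, each a list of 2 entries, a list of its own where there are three numbers: the shift along the tool's x, y, z each as a share of 0.2 m, from -1 to 1, then the turn, a rotation vector about the tool's x, y, z each as a share of 360 degrees, from -1 to 1. In form: [[[tx, ty, tz], [ax, ay, az]], ...]. A call has 1 to 5 rows; each row is the pose to reach, as a shift and turn from the pose commanded when the call began, along the tool's axes at that moment, turning the shorter way round; what a row does not reach only later rows make up. A row lasts 1/12 s, in which the tool goes at most 41.7 mm and 7.16 degrees, less where a joint would pass 70% of its speed; a pose out of reach is approached as far as the arm can. A call with a number of a shift or a turn outside -1 to 1 is refused whole. A call with a gripper value outside its range is refused whole. OPENING is the closure, from -1 (fully open) to 1 (shut), set as the call begins (- or left out, the last holds). The fingers move at their own pace and stop on an object; the grip force is fixed at half the most. Time passes only in rows, so rows that repeat a pose let the fingers close. It gives the time, the measured TCP pose, the force and the opening at its end, in the units of the state.
- get_obs(): the state, without advancing time (a new reading comes with each control period).
- snapshot(name): name is "scene" or "top" or "wrist"; returns a dict with "color" (400x640x3 uint8, red, green, blue), "z_map" (400x640 float32, m along the optical axis (not along the pixel's ray), 0 where there is no reading), "intrinsics" (3x3 intrinsics, pixels), "rvec" (rotation vector, rad) and "tvec" (3), from world to camera coordinates, as OpenCV has them. Camera axes: x right, y down, z forward; pixel columns grow to the right and rows downward; lengths in m; the calibration is good to about 2 mm. A picture is of the moment at which its call begins.
- close_job(): hands the job in, once; it reports no verdict.
The state is a dict: "clock": time; "joint_pos": joint angles; "qvel": joint speeds; "tau": joint torques, N m; "tool_pos": TCP position; "orientation": TCP orientation; "force": force on the tool from outside, world axes, zero at the start; "moment": the same for the moment, N m; "opening": finger opening in m.
Only numpy, scipy, OpenCV 4.12 (cv2) and the standard library are available. Lean on these libraries where they do the work, as an engineer would, in place of code of your own. Each camera call takes 0.05 s, during which the arm holds its last target. There are 200 camera calls.

## Working session

There is one attempt and no reset: what is moved stays moved. The work goes in short steps, Python scripts to look and compute and a shell command to move; the robot and the scene stay as the last step left them, time stands still between calls to the robot, and variables do not carry over. Pictures are saved under pics/ and viewed, about 8 in all and at most 12, crops included, and the job is handed in when it is done.

```bash
mkdir -p pics; ls; cat > h.py <<'E'
from plant import *
import numpy as np, cv2, json
from scipy.spatial.transform import Rotation as R
def snap(n):
    s=snapshot(n); np.savez('last_%s.npz'%n,**s); return s
def world(s,u,v,z=None):
    """pixel -> world, by depth or on the plane of height z"""
    K=s['intrinsics'];M=cv2.Rodrigues(np.array(s['rvec'],float))[0];t=np.array(s['tvec'],float).ravel()
    r=np.linalg.inv(K)@[u,v,1]
    c=-M.T@t; d=M.T@r
    k=s['z_map'][int(round(v)),int(round(u))] if z is None else (z-c[2])/d[2]
    return c+k*d
def pix(s,p):
    return cv2.projectPoints(np.array([p],float),np.array(s['rvec'],float),np.array(s['tvec'],float),s['intrinsics'],None)[0].ravel()
def save(s,f,crop=None,k=1):
    im=s['color'][...,::-1]
    if crop: a,b,c,d=crop; im=im[b:d,a:c]
    cv2.imwrite('pics/'+f,cv2.resize(im,None,fx=k,fy=k,interpolation=cv2.INTER_CUBIC))
def rows(p,yaw=None,rpy=None):
    """shift in tool units to get TCP to world p with (roll 180?) orientation"""
    o=get_obs();Rt=R.from_euler('xyz',o['orientation'],degrees=True)
    sh=Rt.inv().apply(np.array(p)-o['tool_pos'])/0.2
    tr=np.zeros(3)
    if rpy is not None: tr=(Rt.inv()*R.from_euler('xyz',rpy,degrees=True)).as_rotvec(degrees=True)/360
    return sh.round(4),tr.round(4)
E
python3 - <<'E'
from h import *
o=get_obs();print({k:np.round(v,3) for k,v in o.items()})
a=snap('top');save(a,'top.png',k=1.25);b=snap('scene');save(b,'scene.png',k=1.25)
for s in(a,b):print(s['intrinsics'],s['rvec'],s['tvec'])
E
```

```text
pics
{'clock': np.float64(0.0), 'joint_pos': array([ 8.9101e+01,  2.0592e+01,  6.3500e-01, -2.0000e-02, -7.0136e+01,
       -1.6508e+01]), 'qvel': array([-0.045,  0.178, -0.056,  0.031,  0.003,  0.024]), 'tau': array([-0.0000e+00, -5.8272e+01,  2.9305e+01,  6.9970e+00,  7.0000e-03,
       -0.0000e+00]), 'tool_pos': array([0.202, 0.644, 0.24 ]), 'orientation': array([-1.79992e+02, -9.40000e-02, -1.07414e+02]), 'force': array([ 0.742,  0.043, -0.11 ]), 'moment': array([ 0.022, -0.046, -0.025]), 'opening': np.float64(0.088)}
[[483.59230458   0.         326.51842038]
 [  0.         483.59230458 204.29028714]
 [  0.           0.           1.        ]] [ 2.16686243 -2.10733792  0.17659799] [-0.01515888  0.50226505  1.32362822]
[[399.78323201   0.         319.78924809]
 [  0.         399.78323201 202.18102444]
 [  0.           0.           1.        ]] [ 0.98022851  2.38265768 -1.10568595] [ 0.37920824 -0.1498178   1.45139386]
```

View pics/top.png

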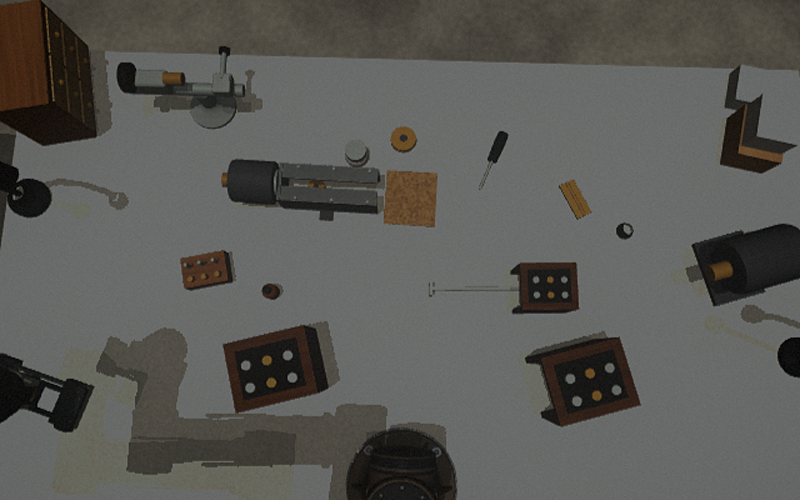

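View pics/scene.png

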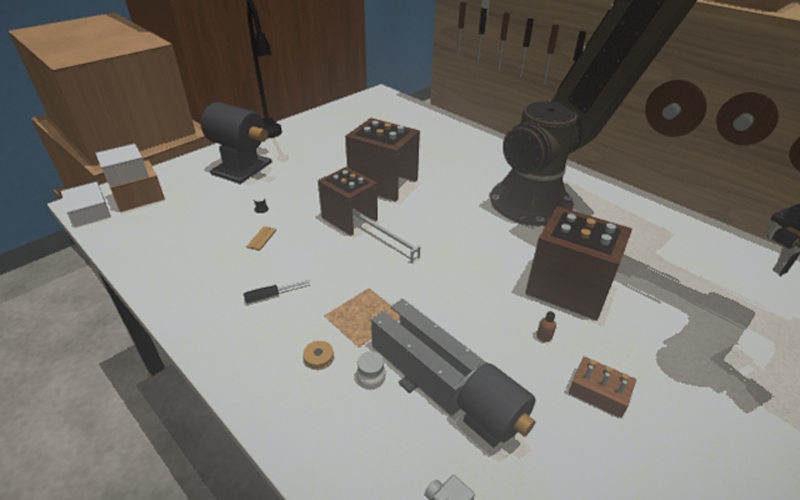

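The top view (1.25x) shows the housing with its mouth at about (380,190) facing the cork mat at (410,198), the smallest rest at (548,287), the rod running left to the tines at (432,289), and the pulley at about (317,184) in the slot. I'll take an enlarged crop next.

```bash
python3 - <<'E'
from h import *
s=dict(np.load('last_top.npz'));save(s,'crop.png',(170,110,480,260),2.5)
E
```

```text
(no output)
```

View pics/crop.png

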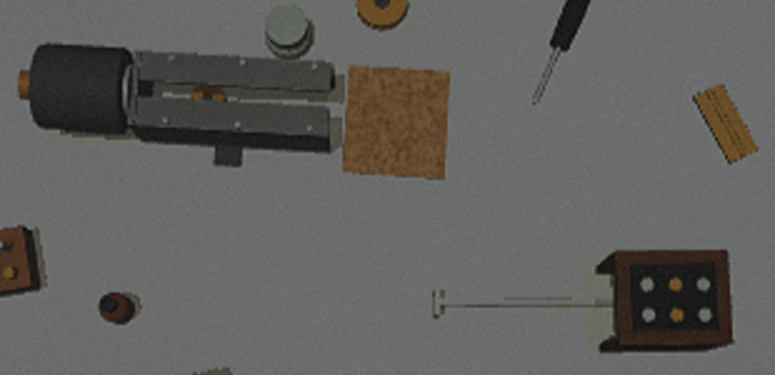

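```bash
python3 - <<'E'
from h import *
s=dict(np.load('last_top.npz'))
W=lambda u,v,z=None:world(s,u/2.5+170,v/2.5+110,z)
c=np.array([W(*p,0)[:2] for p in[(350,66),(450,71),(445,179),(343,173)]]);print('mat',c,c.mean(0))
yd=(c[0]+c[3]-c[1]-c[2]);yd/=np.linalg.norm(yd);print('yaw from mat',np.degrees(np.arctan2(-yd[0],yd[1])),np.linalg.norm(c[0]-c[1]),np.linalg.norm(c[0]-c[3]))
for n,p,z in[('roof nearL',(334,63),.082),('roof nearR',(330,130),.082),('roof farL',(135,52),.082),('roof farR',(133,125),.082),('slotnear up',(333,90),.082),('slotnear dn',(333,106),.082),('slotfar up',(155,80),.082),('slotfar dn',(155,97),.082),('pulley',(207,92),.014),('xbar',(438,304),.038),('xbar a',(438,291),.038),('xbar b',(437,318),.038),('rod',(450,305),.038),('rod2',(608,304),.038),('restfar a',(728,251),.12),('rest far b',(732,342),.12),('rest fr a',(615,252),.12),('rest fr b',(617,350),.12),('hinge',(725,123),.008),('oil',(112,303),.07),('driver tip',(536,103),0),('jar',(287,28),.05),('spare',(382,8),.018)]: print(n,W(*p,z).round(4),W(*p).round(4))
E
```

```text
mat [[ 0.71254578  0.0536247 ]
 [ 0.70980394 -0.06552146]
 [ 0.57839146 -0.06223748]
 [ 0.58218024  0.05752852]] [ 0.64573035 -0.00415143]
yaw from mat -1.5657795710725773 0.11917770934339916 0.1304239733921414
roof nearL [0.69   0.0684 0.082 ] [7.156e-01 7.280e-02 2.000e-04]
roof nearR [0.6127 0.0701 0.082 ] [ 0.6339  0.0747 -0.0011]
roof farL [0.6964 0.2919 0.082 ] [0.6971 0.2924 0.0799]
roof farR [0.6122 0.2889 0.082 ] [0.613  0.2896 0.0788]
slotnear up [0.6587 0.0684 0.082 ] [ 0.6832  0.0729 -0.0026]
slotnear dn [0.6403 0.0678 0.082 ] [ 0.6632  0.0722 -0.0013]
slotfar up [0.6646 0.2676 0.082 ] [0.6638 0.267  0.0845]
slotfar dn [0.645  0.2664 0.082 ] [0.6456 0.2669 0.0797]
pulley [0.6717 0.2198 0.014 ] [0.6718 0.2198 0.0136]
xbar [ 0.4269 -0.0556  0.038 ] [ 0.4272 -0.0557  0.0357]
xbar a [ 0.4416 -0.0553  0.038 ] [ 0.4417 -0.0554  0.0372]
xbar b [ 0.4112 -0.0549  0.038 ] [ 0.4144 -0.0562  0.005 ]
rod [ 0.4262 -0.0691  0.038 ] [ 0.4269 -0.0694  0.0315]
rod2 [ 0.4323 -0.2463  0.038 ] [ 0.4321 -0.2461  0.0392]
restfar a [ 0.4832 -0.359   0.12  ] [ 0.5025 -0.3932 -0.0013]
rest far b [ 0.3867 -0.3615  0.12  ] [ 0.3967 -0.3957 -0.0006]
rest fr a [ 0.4787 -0.2389  0.12  ] [ 0.4785 -0.2387  0.1215]
rest fr b [ 0.3749 -0.2408  0.12  ] [ 0.3816 -0.2576  0.0309]
hinge [ 0.6533 -0.3897  0.008 ] [ 0.6515 -0.3878  0.0147]
oil [0.4146 0.302  0.07  ] [0.4145 0.3019 0.0708]
driver tip [ 0.6734 -0.1682  0.    ] [ 0.6696 -0.1666  0.0136]
jar [0.7403 0.1258 0.05  ] [0.7388 0.1253 0.0546]
spare [0.7793 0.0174 0.018 ] [0.7786 0.0173 0.0198]
```

Measured (m):
- **Housing:** mouth at about (0.648, 0.071), yaw −1.6°.
- **Picker:** tines at about (0.427, −0.056), yaw about +1.9°, so the grip is near (0.435, −0.325).
- **Rest:** front at y ≈ −0.24.

The mat and rod sizes match the given ones. Next I go above the rod.

```bash
python3 - <<'E'
from h import *
print(rows([.52,.25,.24],rpy=[180,0,-178.1])); print(rows([.429,-.145,.18],rpy=[180,0,-178.1]))
E
```

```text
(array([ 1.4022e+00, -2.1070e+00,  1.0000e-03]), array([-0.0002, -0.0002,  0.1964]))
(array([ 3.4224, -2.2638,  0.3039]), array([-0.0002, -0.0002,  0.1964]))
```

```bash
for i in 1 2; do python3 -m handwheel '[[[0.55,-0.83,0],[0,0,0]],[[0.55,-0.83,0],[0,0,0]],[[0.55,-0.83,0],[0,0,0]],[[0.55,-0.83,0],[0,0,0]],[[0.55,-0.83,0],[0,0,0]]]'; done
python3 -m handwheel '[[[0.3,-0.42,0],[0,0,0.098]],[[0.3,-0.42,0],[0,0,0.098]],[[0.3,-0.42,0],[0,0,0.098]],[[0.3,-0.42,0],[0,0,0.098]],[[0.3,-0.42,0],[0,0,0.098]]]'
python3 -m handwheel '[[[0,0,0],[0,0,0.098]],[[0,0,0],[0,0,0.098]],[[0,0,0],[0,0,0.098]],[[0,0,0],[0,0,0.098]],[[0,0,0],[0,0,0.098]]]'
python3 - <<'E'
from h import *
print(rows([.429,-.145,.18],rpy=[180,0,-178.1]))
E
```

```text
clock: 0.52
tool_pos: [0.3285, 0.4869, 0.2403]
orientation: [180.0, -0.1, -107.4]
force: [-0.3, -1.6, -0.8]
opening: 0.0879
clock: 0.93
tool_pos: [0.454, 0.3323, 0.2405]
orientation: [180.0, -0.0, -107.4]
force: [0.7, -0.1, -0.3]
opening: 0.088
clock: 1.35
tool_pos: [0.5158, 0.2507, 0.24]
orientation: [-180.0, -0.1, -143.2]
force: [-0.7, 0.4, -0.6]
opening: 0.0877
clock: 1.77
tool_pos: [0.5149, 0.2523, 0.2402]
orientation: [-180.0, -0.0, -178.3]
force: [-0.4, -0.1, 0.2]
opening: 0.0877
(array([ 0.487 , -1.9729,  0.3019]), array([-0.0001, -0.0001, -0.0007]))
```

```bash
for i in 1 2; do python3 -m handwheel '[[[0.243,-0.986,0.15],[0,0,0]],[[0.243,-0.986,0.15],[0,0,0]],[[0.243,-0.986,0.15],[0,0,0]],[[0.243,-0.986,0.15],[0,0,0]],[[0.243,-0.986,0.15],[0,0,0]]]'; done
python3 - <<'E'
from h import *
s=snap('wrist');save(s,'w1.png');print(get_obs()['tool_pos'])
for p in [(.427,-.056,.038),(.4323,-.246,.038),(.429,-.145,.038)]:print(pix(s,p))
E
```

```text
clock: 2.18
tool_pos: [0.4723, 0.0518, 0.21]
orientation: [-180.0, -0.0, -177.9]
force: [1.3, 0.1, -0.2]
opening: 0.0875
clock: 2.6
tool_pos: [0.4308, -0.147, 0.1803]
orientation: [180.0, 0.0, -178.0]
force: [1.8, -0.0, 0.6]
opening: 0.0874
[ 0.42841535 -0.15117296  0.17893824]
[322.19051588 271.39916889]
[323.98454785  86.30907088]
[323.43042991 192.62455149]
```

View pics/w1.png

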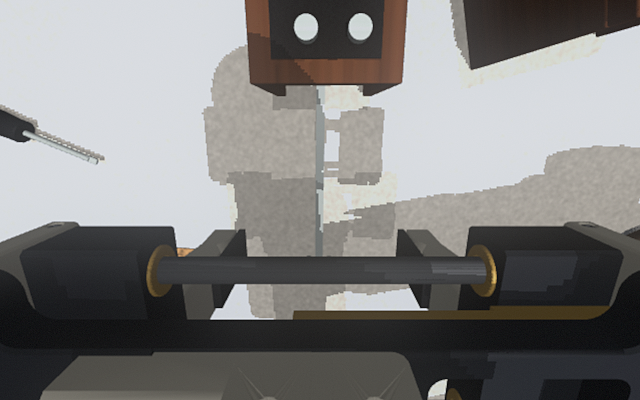

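The wrist view shows the rod at column ~320, rows 90–255, between the fingers; the prediction was ~323, so it is centred. The rest front is at row ~90. I descend and close.

```bash
python3 -m handwheel '[[[0,0,0.19],[0,0,0]],[[0,0,0.38],[0,0,0]],[[0,0,0.57],[0,0,0]],[[0,0,0.72],[0,0,0]],[[0,0,0.755],[0,0,0]]]'
python3 -m handwheel '[[[0,0,0],[0,0,0]],[[0,0,0],[0,0,0]],[[0,0,0],[0,0,0]],[[0,0,0],[0,0,0]],[[0,0,0],[0,0,0]]]' 1
python3 -m handwheel '[[[0,0,0],[0,0,0]],[[0,0,0],[0,0,0]],[[0,0,0],[0,0,0]]]'
```

```text
clock: 3.07
tool_pos: [0.4286, -0.1454, 0.0255]
orientation: [180.0, -0.4, -178.0]
force: [-0.6, -0.6, -0.3]
opening: 0.0871
clock: 3.48
tool_pos: [0.4331, -0.145, 0.0311]
orientation: [180.0, 0.2, -178.0]
force: [-1.1, -0.2, 0.5]
opening: 0.0596
clock: 3.73
tool_pos: [0.4322, -0.1451, 0.03]
orientation: [180.0, 0.0, -178.0]
force: [0.4, -0.5, 0.3]
opening: 0.0399
```

```bash
python3 -m handwheel '[[[0,0,0],[0,0,0]],[[0,0,0],[0,0,0]],[[0,0,0],[0,0,0]],[[0,0,0],[0,0,0]],[[0,0,0],[0,0,0]]]'
python3 -m handwheel '[[[0,0,0],[0,0,0]],[[0,0,0],[0,0,0]],[[0,0,0],[0,0,0]],[[0,0,0],[0,0,0]],[[0,0,-0.02],[0,0,0]]]'
python3 - <<'E'
from h import *
print(rows([.431-.22*.033,-.145+.22,.034]))
E
```

```text
clock: 4.15
tool_pos: [0.432, -0.1452, 0.0295]
orientation: [180.0, -0.0, -178.0]
force: [-0.4, -0.6, 0.3]
opening: 0.0074
clock: 4.57
tool_pos: [0.4314, -0.1452, 0.0331]
orientation: [180.0, -0.1, -178.0]
force: [-0.6, -0.7, -0.2]
opening: 0.0079
(array([-6.0000e-04,  1.1015e+00, -4.5000e-03]), array([0., 0., 0.]))
```

```bash
for i in 1 2; do python3 -m handwheel '[[[0,0.1,0],[0,0,0]],[[0,0.22,0],[0,0,0]],[[0,0.34,0],[0,0,0]],[[0,0.46,0],[0,0,0]],[[0,0.55,0],[0,0,0]]]'; done
python3 -m handwheel '[[[0,0,0],[0,0,0]],[[0,0,0],[0,0,0]],[[0,0,0],[0,0,0]]]'
python3 - <<'E'
from h import *
s=snap('top');save(s,'t2.png',(200,140,480,290),2.7);print(get_obs()['tool_pos'])
E
```

```text
clock: 4.98
tool_pos: [0.4281, -0.0339, 0.0339]
orientation: [180.0, 0.0, -178.0]
force: [1.5, -0.6, -0.9]
opening: 0.0076
clock: 5.4
tool_pos: [0.4243, 0.0764, 0.034]
orientation: [180.0, 0.0, -177.9]
force: [-0.2, -0.0, -0.9]
opening: 0.0076
clock: 5.65
tool_pos: [0.4239, 0.0745, 0.0336]
orientation: [-180.0, -0.0, -177.9]
force: [-0.1, 0.1, -1.0]
opening: 0.0076
[0.42389315 0.07416732 0.03357666]
```

View pics/t2.png

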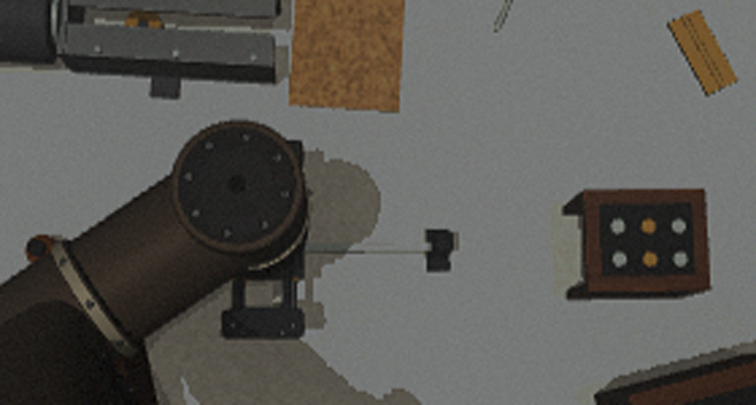

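The top view shows the picker out of the rest, with its grip at crop (440,250), about 120 mm clear of the box. I lower it, release it and rise.

```bash
python3 -m handwheel '[[[0,0,0.008],[0,0,0]],[[0,0,0.014],[0,0,0]],[[0,0,0.02],[0,0,0]],[[0,0,0.02],[0,0,0]],[[0,0,0.02],[0,0,0]]]'
python3 -m handwheel '[[[0,0,0],[0,0,0]],[[0,0,0],[0,0,0]],[[0,0,0],[0,0,0]],[[0,0,0],[0,0,0]],[[0,0,0],[0,0,0]]]' -1
python3 -m handwheel '[[[0,0,0],[0,0,0]],[[0,0,-0.1],[0,0,0]],[[0,0,-0.3],[0,0,0]],[[0,0,-0.5],[0,0,0]],[[0,0,-0.7],[0,0,0]]]'
python3 - <<'E'
from h import *
s=dict(np.load('last_top.npz'))
W=lambda u,v,z=None:world(s,u/2.7+200,v/2.7+140,z)
print('grip',W(437,250,.09),W(437,250),'rod',W(330,251.5,.038),W(420,252,.038))
print(rows([.432,-.107,.18],rpy=[180,0,-90]))
E
```

```text
clock: 6.12
tool_pos: [0.4241, 0.0743, 0.0295]
orientation: [-180.0, -0.0, -178.0]
force: [-0.5, -0.5, -0.2]
opening: 0.0072
clock: 6.53
tool_pos: [0.4242, 0.0748, 0.0296]
orientation: [180.0, 0.0, -178.0]
force: [0.3, -0.2, 1.4]
opening: 0.0354
clock: 6.95
tool_pos: [0.4235, 0.0743, 0.1712]
orientation: [-180.0, -0.1, -178.0]
force: [0.5, 0.8, -0.4]
opening: 0.0686
grip [ 0.41987722 -0.09846984  0.09      ] [ 0.42101368 -0.09926236  0.07937756] rod [0.4207762  0.00860965 0.038     ] [ 0.42286465 -0.08474519  0.038     ]
(array([-0.01  , -0.9074, -0.0436]), array([ 0.000e+00, -2.000e-04, -2.443e-01]))
```

```bash
python3 -m handwheel '[[[0,-0.17,-0.02],[0,0,0.25]],[[0,-0.34,-0.04],[0,0,0.25]],[[0,-0.51,-0.04],[0,0,0.25]],[[0,-0.7,-0.04],[0,0,0.25]],[[0,-0.88,-0.04],[0,0,0.25]]]'
python3 - <<'E'
from h import *
print(rows([.4215,-.1,.18],rpy=[180,0,92]))
E
```

```text
clock: 7.37
tool_pos: [0.4302, -0.1026, 0.178]
orientation: [179.9, 0.0, 145.9]
force: [1.6, 0.7, -0.0]
opening: 0.0877
(array([ 0.0433, -0.0133, -0.0098]), array([0.0002, 0.    , 0.1498]))
```

```bash
python3 -m handwheel '[[[0,0,0],[0,0,0.15]],[[0,0,0],[0,0,0.15]],[[0,0,0],[0,0,0.15]],[[0,0,0],[0,0,0.15]],[[0.04,-0.01,0],[0,0,0.15]]]'
python3 -m handwheel '[[[0,0,0],[0,0,0.05]],[[0,0,0],[0,0,0.05]],[[0,0,0],[0,0,0.05]],[[0,0,0],[0,0,0.05]],[[0,0,0],[0,0,0.05]]]'
python3 - <<'E'
from h import *
s=snap('wrist');save(s,'w2.png');o=get_obs();print(o['tool_pos'],o['orientation'],o['joint_pos'])
for p in [(.42,-.1,.09),(.43,-.1,.09),(.42,-.09,.09)]:print(pix(s,p))
E
```

```text
clock: 7.78
tool_pos: [0.4234, -0.0987, 0.1775]
orientation: [-180.0, 0.0, 110.0]
force: [-0.0, 0.2, 0.2]
opening: 0.0875
clock: 8.2
tool_pos: [0.4226, -0.0984, 0.1775]
orientation: [-180.0, -0.0, 92.6]
force: [-0.3, 0.6, -0.3]
opening: 0.0876
[ 0.42257904 -0.09841435  0.17754274] [-1.79997203e+02 -1.01291426e-03  9.25676139e+01] [ 1.31234213e+01  4.35607362e-01 -3.34976332e+01 -1.81770261e-03
 -5.60693236e+01 -1.00554793e+02]
[319.442235   202.80153204]
[318.92926927 214.24898487]
[331.50723189 203.31493209]
```

View pics/w2.png

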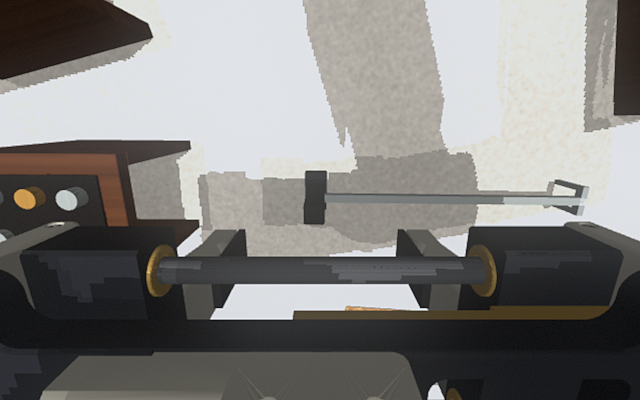

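The wrist view shows the picker standing at (315,197), its rod running right to the tines at (570,197). I use depth to locate the grip top.

```bash
python3 - <<'E'
from h import *
s=dict(np.load('last_wrist.npz'))
P=np.array([[*world(s,u,v),u,v] for v in range(160,235) for u in range(290,345)])
g=P[(P[:,2]>.06)&(P[:,2]<.1)];print('top',len(g),g.min(0).round(4),g.max(0).round(4),np.median(g,0).round(4))
g=P[(P[:,2]>.02)&(P[:,2]<.06)];print('mid',len(g),g.min(0).round(4),g.max(0).round(4))
g=P[(P[:,2]>.003)&(P[:,2]<.02)];print('foot',len(g),g.min(0).round(4),g.max(0).round(4),g.mean(0))
a=np.array([[*world(s,u,v)] for v in range(185,210) for u in range(345,540,5)]);a=a[(a[:,2]>.03)&(a[:,2]<.045)]
f=np.polyfit(a[:,1],a[:,0],1);print('rod',f,np.polyval(f,-.1),len(a))
b=np.array([[*world(s,u,v)] for v in range(175,220) for u in range(540,600)]);b=b[(b[:,2]>.03)&(b[:,2]<.045)];print('xbar',b.min(0),b.max(0))
E
```

```text
top 588 [ 4.205e-01 -1.131e-01  6.050e-02  3.040e+02  1.950e+02] [ 4.385e-01 -9.540e-02  9.230e-02  3.240e+02  2.230e+02] [ 4.256e-01 -1.041e-01  9.020e-02  3.140e+02  2.090e+02]
mid 352 [ 4.205e-01 -1.131e-01  2.040e-02  3.060e+02  1.850e+02] [ 4.333e-01 -7.490e-02  5.960e-02  3.440e+02  2.010e+02]
foot 359 [ 4.076e-01 -1.157e-01  3.200e-03  3.060e+02  1.700e+02] [ 4.507e-01 -9.170e-02  2.000e-02  3.260e+02  2.080e+02] [ 4.17556960e-01 -1.03790023e-01  7.35582280e-03  3.16459610e+02
  1.79075209e+02]
rod [-0.03196161  0.42592065] 0.429116812671555 375
xbar [0.40613096 0.12110505 0.03006159] [0.43632551 0.1698319  0.04078526]
```

```bash
python3 - <<'E'
from h import *
print(rows([.4293,-.104,.066],rpy=[180,0,91.83]))
E
```

```text
(array([-0.0294,  0.0323,  0.5577]), array([-0.   , -0.   ,  0.002]))
```

```bash
python3 -m handwheel '[[[-0.029,0.032,0],[0,0,0.002]],[[-0.029,0.032,0.15],[0,0,0.002]],[[-0.029,0.032,0.3],[0,0,0.002]],[[-0.029,0.032,0.45],[0,0,0.002]],[[-0.029,0.032,0.555],[0,0,0.002]]]'
python3 -m handwheel '[[[0,0,0],[0,0,0]],[[0,0,0],[0,0,0]]]'
for i in 1 2; do python3 -m handwheel '[[[0,0,0],[0,0,0]],[[0,0,0],[0,0,0]],[[0,0,0],[0,0,0]],[[0,0,0],[0,0,0]],[[0,0,0],[0,0,0]]]' 1; done
python3 -m handwheel '[[[0,0,0],[0,0,0]],[[0,0,0],[0,0,0]],[[0,0,0],[0,0,0]],[[0,0,-0.02],[0,0,0]],[[0,0,-0.05],[0,0,0]]]'
python3 -m handwheel '[[[0,0,-0.04],[0,0,0]],[[0,0,-0.08],[0,0,0]],[[0,0,-0.1],[0,0,0]],[[0,0,-0.1],[0,0,0]],[[0,0,-0.1],[0,0,0]]]'
python3 - <<'E'
from h import *
s=snap('wrist');o=get_obs();print(o['tool_pos'],o['orientation'],o['moment'])
b=np.array([[*world(s,u,v)] for v in range(0,400) for u in range(0,640)]);m=(abs(b[:,0]-.42)<.03)&(b[:,1]>-.03)&(b[:,1]<.2)&(b[:,2]>.04)&(b[:,2]<.09);b=b[m]
for y in np.arange(-.02,.18,.02):
  q=b[abs(b[:,1]-y)<.005]
  if len(q):print(y,len(q),np.median(q,0),q[:,2].max())
E
```

```text
clock: 8.67
tool_pos: [0.4288, -0.1043, 0.0645]
orientation: [-179.9, -0.0, 91.7]
force: [-0.5, 0.4, -0.4]
opening: 0.088
clock: 8.83
tool_pos: [0.429, -0.1043, 0.0661]
orientation: [-179.8, 0.0, 91.7]
force: [-0.2, -0.7, 0.0]
opening: 0.0875
clock: 9.25
tool_pos: [0.4298, -0.1038, 0.0673]
orientation: [179.9, -0.0, 91.7]
force: [0.7, -0.3, -0.3]
opening: 0.0596
clock: 9.67
tool_pos: [0.4293, -0.1039, 0.0665]
orientation: [-180.0, 0.0, 91.7]
force: [0.3, 0.5, -0.0]
opening: 0.0265
clock: 10.08
tool_pos: [0.4287, -0.104, 0.0764]
orientation: [-179.9, 0.0, 91.7]
force: [0.7, 0.2, -1.8]
opening: 0.0177
clock: 10.5
tool_pos: [0.4295, -0.1039, 0.097]
orientation: [179.9, -0.0, 91.7]
force: [0.5, 0.1, -1.2]
opening: 0.0185
[ 0.4292382  -0.10389763  0.09666423] [ 1.79976058e+02 -1.18096901e-02  9.16849953e+01] [-0.06827658 -0.11278691  0.00165869]
-0.02 22 [ 0.42382951 -0.01790076  0.06271843] 0.07032082197092382
0.0 249 [4.25905470e-01 7.60144325e-05 6.89680306e-02] 0.0707477750079861
0.02 255 [0.42530979 0.01978357 0.06901855] 0.07085196271471139
0.039999999999999994 252 [0.42446817 0.04002016 0.06902832] 0.0707316316209162
0.08 60 [0.42081842 0.08177617 0.06763951] 0.07048987386853295
0.09999999999999999 78 [0.42153464 0.09698775 0.06834681] 0.07037430126841249
```

```bash
python3 - <<'E'
from h import *
c,sn=np.cos(np.radians(-1.6)),np.sin(np.radians(-1.6));O=np.array([.648,.071])
def loc(p):
    d=np.array(p[:2])-O; return np.array([c*d[0]+sn*d[1],-sn*d[0]+c*d[1]])
A=snap('top');B=snap('scene');save(A,'t3.png',(230,120,330,185),7)
for s in(A,B):
  im=s['color'].astype(int);r,b=im[...,0],im[...,2]
  P=[]
  for v,u in np.argwhere((r-b>25)&(r>1.4*b)):
    w=world(s,u,v);l=loc(w)
    if abs(l[0])<.035 and .1<l[1]<.2 and w[2]<.03: P.append([*(loc(world(s,u,v,.014))*1000).round(1),round(w[2]*1000,1),u,v])
  print(len(P))
  if len(P):
    P=np.array(P);print(P.min(0),P.max(0))
    for x in np.arange(-20,35,3):
      q=P[abs(P[:,0]-x)<1.5]
      if len(q):print(x,q[:,1].min(),q[:,1].max(),len(q))
E
```

```text
56
[ 11.8 130.7  -1.3 246.  144. ] [ 27.9 169.2  19.1 259.  149. ]
13 130.7 168.7 10
16 130.9 169.0 10
19 134.1 169.2 11
22 134.3 166.5 12
25 137.5 163.9 10
28 152.4 161.2 3
0
```

View pics/t3.png

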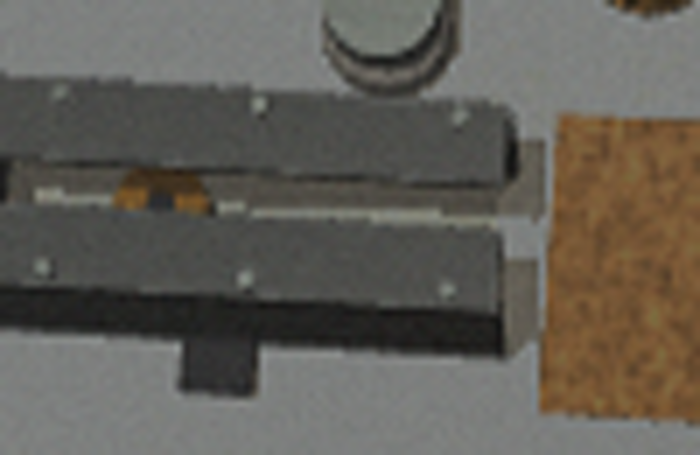

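Through the slot the pulley spans 131–169 mm along the bay, with its +x edge near 30 mm, so its middle is about (+10, 150) mm in housing axes. I carry the picker around in front of the mouth.

```bash
python3 - <<'E'
from h import *
print(rows([.54,-.15,.0967]),rows([.54,-.219,.0967]),rows([.6489,-.219,.0905],rpy=[180,0,88.4]))
E
python3 -m handwheel '[[[-0.05,0.1,0],[0,0,0]],[[-0.1,0.24,0],[0,0,0]],[[-0.16,0.38,0],[0,0,0]],[[-0.21,0.5,0],[0,0,0]],[[-0.25,0.56,0],[0,0,0]]]'
python3 -m handwheel '[[[-0.06,0,0],[0,0,0]],[[-0.14,0,0],[0,0,0]],[[-0.22,0,0],[0,0,0]],[[-0.3,0,0],[0,0,0]],[[-0.34,0,0],[0,0,0]]]'
python3 - <<'E'
from h import *
print(rows([.6489,-.219,.0905],rpy=[180,0,88.4]))
E
```

```text
(array([-0.2464,  0.5479, -0.0022]), array([0., 0., 0.])) (array([-0.5913,  0.5378, -0.0022]), array([0., 0., 0.])) (array([-0.6073,  1.0821,  0.0285]), array([-0.0001,  0.    ,  0.0091]))
clock: 11.07
tool_pos: [0.5454, -0.1514, 0.0959]
orientation: [180.0, 0.0, 91.7]
force: [-1.0, -0.7, -0.7]
opening: 0.018
clock: 11.48
tool_pos: [0.5439, -0.22, 0.0959]
orientation: [-179.9, -0.0, 91.6]
force: [0.5, -0.3, -1.0]
opening: 0.0176
(array([-0.0103,  0.5252,  0.0264]), array([-0.0002, -0.    ,  0.009 ]))
```

```bash
python3 -m handwheel '[[[0,0.1,0.005],[0,0,0.002]],[[0,0.24,0.01],[0,0,0.004]],[[-0.005,0.38,0.02],[0,0,0.006]],[[-0.01,0.48,0.026],[0,0,0.009]],[[-0.01,0.525,0.026],[0,0,0.009]]]'
python3 -m handwheel '[[[0,0,0],[0,0,0]],[[0,0,0],[0,0,0]],[[0,0,0],[0,0,0]]]'
python3 - <<'E'
from h import *
o=get_obs();print(o['tool_pos'],o['orientation'])
s=snap('top');save(s,'t4.png',(220,110,400,240),4);print(rows([.6489,-.219,.0905],rpy=[180,0,88.4]))
y=np.array([np.sin(np.radians(1.6)),np.cos(np.radians(1.6))]);t=o['tool_pos'][:2]+.27*y
for d in(0,-.05,-.1):q=t+d*y;print(pix(s,[*q,.062]))
E
```

```text
clock: 11.9
tool_pos: [0.6514, -0.2174, 0.0903]
orientation: [-180.0, 0.0, 88.4]
force: [-0.8, -0.4, -0.6]
opening: 0.0175
clock: 12.15
tool_pos: [0.6484, -0.2173, 0.0911]
orientation: [-179.9, -0.0, 88.5]
force: [0.5, -0.1, -1.3]
opening: 0.0177
[ 0.64842547 -0.21731145  0.09109879] [-1.79929822e+02 -1.71952899e-02  8.84574526e+01]
(array([-0.0081,  0.002 ,  0.0045]), array([-0.0001, -0.    ,  0.0002]))
[309.05999796 149.08366228]
[326.69613527 150.05161119]
[344.33857514 151.01990602]
```

View pics/t4.png

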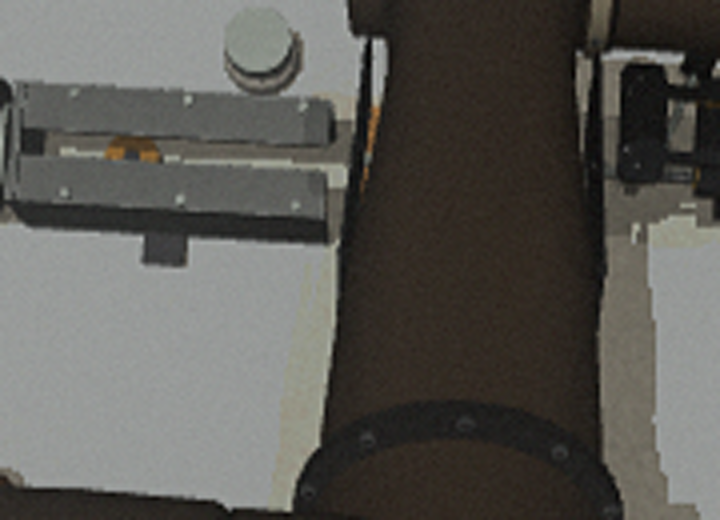

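The arm hides the tines here. I check rod and housing alignment from the wrist depth and the scene view.

```bash
python3 - <<'E'
from h import *
s=snap('wrist')
vv,uu=np.mgrid[0:400,0:640]
K=s['intrinsics'];M=cv2.Rodrigues(s['rvec'])[0]
r=np.stack([(uu-K[0,2])/K[0,0],(vv-K[1,2])/K[1,1],np.ones_like(uu)],-1)*s['z_map'][...,None]
w=(r-np.ravel(s['tvec']))@M
ok=s['z_map']>0
for y in np.arange(-.16,.14,.02):
  m=ok&(abs(w[...,1]-y)<.004)&(abs(w[...,0]-.65)<.06)&(w[...,2]>.05)&(w[...,2]<.07); 
  h=ok&(abs(w[...,1]-y)<.004)&(abs(w[...,0]-.65)<.06)&(w[...,2]>.075)&(w[...,2]<.09)
  print(round(y,2),m.sum(),w[m].min(0).round(4) if m.any() else '',w[m].max(0).round(4) if m.any() else '','|',h.sum(),w[h].min(0).round(4) if h.any() else '',w[h].max(0).round(4) if h.any() else '')
B=snap('scene');save(B,'s4.png',(240,200,460,360),3.4)
E
```

```text
-0.16 13 [ 0.6467 -0.1636  0.0555] [ 0.6473 -0.1561  0.0575] | 0  
-0.14 12 [ 0.647  -0.1433  0.0556] [ 0.6478 -0.1367  0.0577] | 0  
-0.12 180 [ 0.6473 -0.1238  0.056 ] [ 0.6556 -0.1161  0.0653] | 0  
-0.1 191 [ 0.6479 -0.1039  0.0562] [ 0.6566 -0.096   0.065 ] | 0  
-0.08 193 [ 0.6486 -0.0839  0.0555] [ 0.6572 -0.0761  0.0655] | 0  
-0.06 15 [ 0.6491 -0.064   0.056 ] [ 0.6499 -0.06    0.0614] | 0  
-0.04 0   | 0  
-0.02 152 [ 0.6501 -0.024   0.0564] [ 0.6576 -0.0161  0.0656] | 0  
-0.0 0   | 0  
0.02 0   | 0  
0.04 0   | 0  
0.06 0   | 0  
0.08 0   | 0  
0.1 0   | 0  
0.12 0   | 0  
0.14 0   | 0
```

View pics/s4.png

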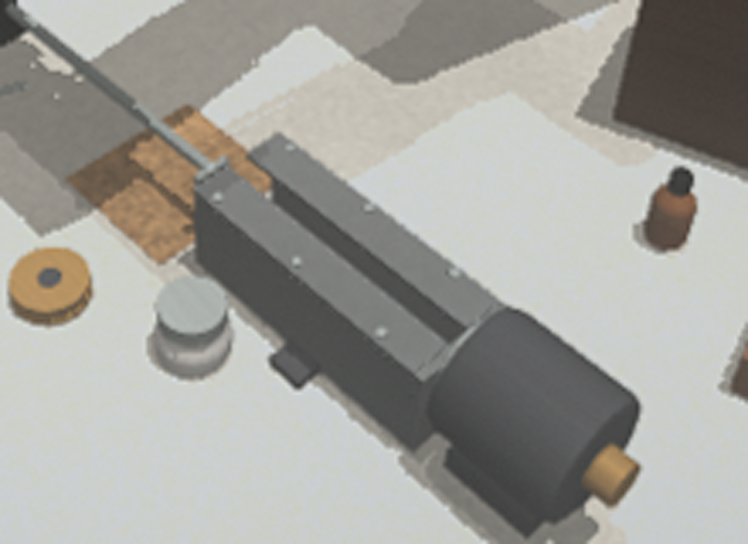

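The rod lies along the housing axis at local x ≈ +8.6 mm, its top at z ≈ 65 mm, and the scene view shows the crossbar (210,170) just before the mouth. I insert over the pulley.

```bash
for i in 1 2; do python3 -m handwheel '[[[0.06,0,0],[0,0,0]],[[0.17,0,0],[0,0,0]],[[0.3,0,0],[0,0,0]],[[0.43,0,0],[0,0,0]],[[0.495,0,0],[0,0,0]]]'; done
python3 -m handwheel '[[[0,0,0],[0,0,0]],[[0,0,0],[0,0,0]],[[0,0,0],[0,0,0]]]'
python3 - <<'E'
from h import *
o=get_obs();y=np.array([.0279,.9996]);x=np.array([.9996,-.0279]);d=o['tool_pos'][:2]-[.648,.071];print(d@x,d@y+.27,o['tool_pos'],o['orientation'])
s=snap('top');save(s,'t5.png',(220,110,400,240),4)
E
```

```text
clock: 12.72
tool_pos: [0.6522, -0.1158, 0.0918]
orientation: [180.0, -0.0, 88.5]
force: [0.3, -0.1, -0.9]
opening: 0.0179
clock: 13.13
tool_pos: [0.6551, -0.0173, 0.0916]
orientation: [180.0, -0.0, 88.5]
force: [-0.4, -0.3, -1.2]
opening: 0.0177
clock: 13.38
tool_pos: [0.6549, -0.0201, 0.0914]
orientation: [-180.0, 0.0, 88.4]
force: [0.1, 0.3, -0.7]
opening: 0.0178
0.009486049536526781 0.1791387162416932 [ 0.65494737 -0.02009155  0.09139231] [-1.79990664e+02  8.31997440e-03  8.84484901e+01]
```

View pics/t5.png

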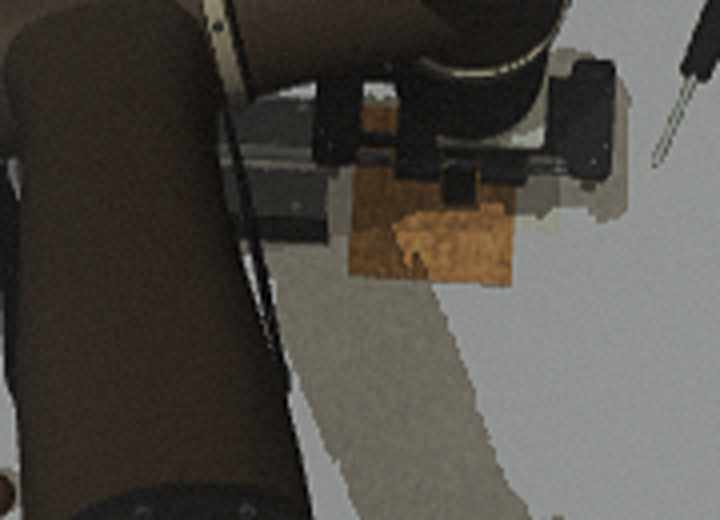

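The arm hides the slot, but odometry puts the tines at local y 179 mm. I go 5 mm deeper, then down, watching the force.

```bash
python3 -m handwheel '[[[0.025,0,0],[0,0,0]],[[0.025,0,0],[0,0,0]],[[0.025,0,0.02],[0,0,0]],[[0.025,0,0.045],[0,0,0]],[[0.025,0,0.07],[0,0,0]]]'
python3 -m handwheel '[[[0,0,0.02],[0,0,0]],[[0,0,0.035],[0,0,0]],[[0,0,0.045],[0,0,0]],[[0,0,0.045],[0,0,0]],[[0,0,0.045],[0,0,0]]]'
python3 - <<'E'
from h import *
o=get_obs();y=np.array([.0279,.9996]);d=o['tool_pos'][:2]-[.648,.071];print(d@y+.27,o['tool_pos'],o['orientation'],o['force'],o['moment'])
s=snap('wrist');vv,uu=np.mgrid[0:400,0:640]
K=s['intrinsics'];M=cv2.Rodrigues(s['rvec'])[0]
r=np.stack([(uu-K[0,2])/K[0,0],(vv-K[1,2])/K[1,1],np.ones_like(uu)],-1)*s['z_map'][...,None]
w=(r-np.ravel(s['tvec']))@M
for yy in np.arange(.0,.07,.01):
  m=(abs(w[...,1]-yy)<.004)&(abs(w[...,0]-.655)<.02)&(w[...,2]>.03)&(w[...,2]<.06)
  if m.any():print(yy,m.sum(),np.percentile(w[m][:,2],[50,95]))
E
```

```text
clock: 13.85
tool_pos: [0.6551, -0.0148, 0.0768]
orientation: [-180.0, -0.0, 88.4]
force: [0.5, -0.6, -2.2]
opening: 0.0178
clock: 14.27
tool_pos: [0.6552, -0.0146, 0.0682]
orientation: [-180.0, 0.0, 88.5]
force: [0.5, 0.8, -0.4]
opening: 0.0179
0.1846839820259615 [ 0.65523546 -0.01455211  0.06823421] [-1.79987061e+02  8.58835550e-03  8.84597969e+01] [ 0.49772631  0.75325361 -0.41990111] [-0.05597802 -0.15972406  0.05296202]
0.0 73 [0.03787047 0.05965769]
0.01 38 [0.03579702 0.04215741]
0.02 13 [0.0335773  0.03422186]
0.03 12 [0.03344852 0.03428116]
0.04 12 [0.03351921 0.03432437]
0.05 12 [0.03340814 0.03426395]
0.06 12 [0.03356496 0.03403127]
0.07 16 [0.03345697 0.03978249]
```

The tines are down behind the pulley with the rod level. I draw it out slowly.

```bash
python3 -m handwheel '[[[-0.02,0,0],[0,0,0]],[[-0.05,0,0],[0,0,0]],[[-0.09,0,0],[0,0,0]],[[-0.14,0,0],[0,0,0]],[[-0.19,0,0],[0,0,0]]]'
for i in 1 2 3; do python3 -m handwheel '[[[-0.05,0,0],[0,0,0]],[[-0.1,0,0],[0,0,0]],[[-0.15,0,0],[0,0,0]],[[-0.2,0,0],[0,0,0]],[[-0.25,0,0],[0,0,0]]]'; done
python3 -m handwheel '[[[-0.05,0,0],[0,0,0]],[[-0.09,0,0],[0,0,0]],[[-0.13,0,0],[0,0,0]],[[-0.16,0,0],[0,0,0]],[[-0.18,0,0],[0,0,0]]]'
python3 -m handwheel '[[[0,0,0],[0,0,0]],[[0,0,0],[0,0,0]],[[0,0,0],[0,0,0]]]'
python3 - <<'E'
from h import *
o=get_obs();y=np.array([.0279,.9996]);d=o['tool_pos'][:2]-[.648,.071];print(d@y+.27,o['tool_pos'],o['orientation'])
s=snap('scene');save(s,'s5.png',(180,180,400,340),3.4)
E
```

```text
clock: 14.73
tool_pos: [0.6542, -0.0536, 0.0685]
orientation: [180.0, -0.0, 88.5]
force: [-0.4, 0.3, -0.9]
opening: 0.0178
clock: 15.15
tool_pos: [0.6528, -0.1037, 0.0684]
orientation: [180.0, -0.0, 88.4]
force: [0.3, 0.8, -0.3]
opening: 0.018
clock: 15.57
tool_pos: [0.6515, -0.1535, 0.0683]
orientation: [-180.0, 0.0, 88.5]
force: [-0.0, 0.7, 0.3]
opening: 0.0177
clock: 15.98
tool_pos: [0.6501, -0.2035, 0.0683]
orientation: [-180.0, -0.0, 88.5]
force: [0.1, 0.8, -1.1]
opening: 0.018
clock: 16.4
tool_pos: [0.6491, -0.2393, 0.0683]
orientation: [-180.0, 0.0, 88.4]
force: [-0.3, 1.1, -0.5]
opening: 0.0179
clock: 16.65
tool_pos: [0.6492, -0.2382, 0.0684]
orientation: [-180.0, 0.0, 88.5]
force: [-0.6, -0.1, 0.4]
opening: 0.0181
-0.03903834277783258 [ 0.64921457 -0.23819591  0.06836689] [-1.79999632e+02  1.64663932e-04  8.84667847e+01]
```

View pics/s5.png

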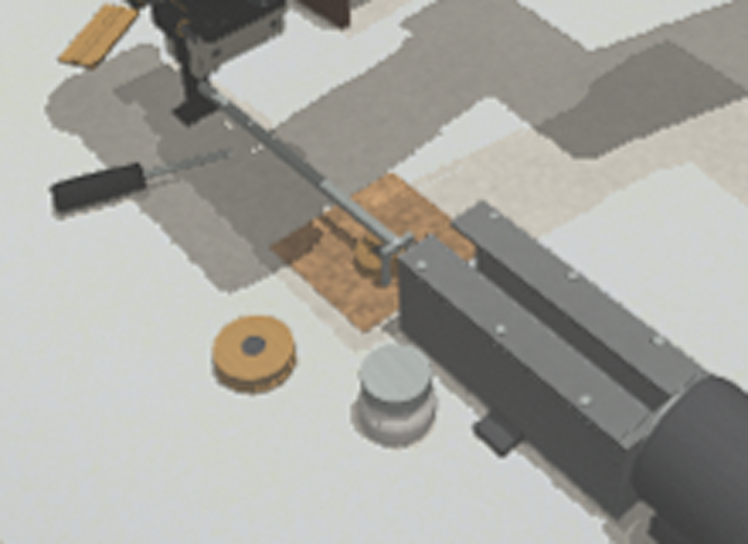

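The pulley is on the mat just ahead of the tines, at (368,260). I back the tines off 4 mm, lift, shift toward −x and set down.

```bash
python3 -m handwheel '[[[0.01,0,0],[0,0,0]],[[0.02,0,0],[0,0,0]],[[0.02,0,-0.05],[0,0,0]],[[0.02,0,-0.11],[0,0,0]],[[0.02,0,-0.17],[0,0,0]]]'
python3 -m handwheel '[[[0,-0.03,0],[0,0,0]],[[0,-0.1,0],[0,0,0]],[[0,-0.18,0],[0,0,0]],[[0,-0.25,0],[0,0,0]],[[0,-0.28,0],[0,0,0]]]'
python3 -m handwheel '[[[0,0,0],[0,0,0]],[[0,0,0.04],[0,0,0]],[[0,0,0.09],[0,0,0]],[[0,0,0.14],[0,0,0]],[[0,0,0.165],[0,0,0]]]'
python3 -m handwheel '[[[0,0,0.005],[0,0,0]],[[0,0,0.01],[0,0,0]],[[0,0,0.014],[0,0,0]],[[0,0,0.014],[0,0,0]],[[0,0,0.014],[0,0,0]]]'
python3 - <<'E'
from h import *
s=snap('scene');save(s,'s6.png',(180,180,400,340),3.4)
E
```

```text
clock: 17.12
tool_pos: [0.6495, -0.2344, 0.1038]
orientation: [180.0, 0.0, 88.5]
force: [-0.4, 0.6, -0.0]
opening: 0.0181
clock: 17.53
tool_pos: [0.5914, -0.2329, 0.103]
orientation: [180.0, -0.0, 88.4]
force: [0.1, -0.2, -0.4]
opening: 0.0179
clock: 17.95
tool_pos: [0.5926, -0.2327, 0.0667]
orientation: [-179.8, -0.0, 88.4]
force: [-1.4, 0.6, -1.0]
opening: 0.0179
clock: 18.37
tool_pos: [0.5934, -0.2329, 0.0665]
orientation: [-180.0, -0.0, 88.5]
force: [-0.0, 0.0, -0.1]
opening: 0.018
```

View pics/s6.png

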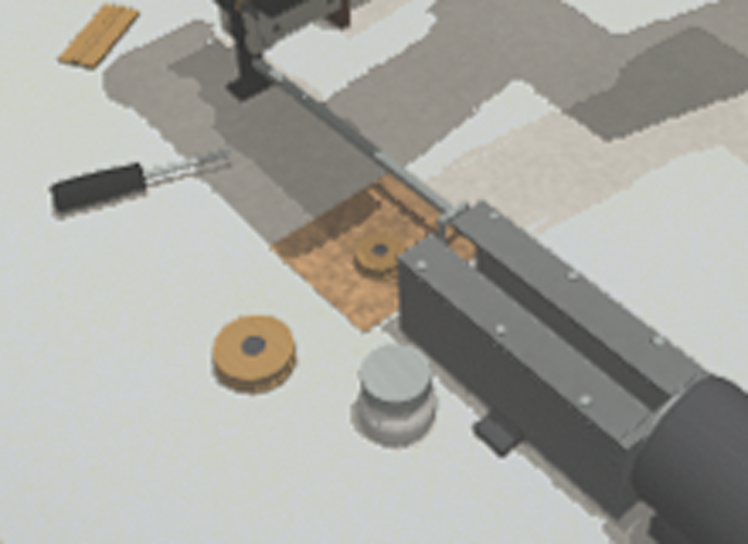

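The pulley lies flat on the mat at (380,255), with the picker set down beside it and its tines at (448,225). I release and retreat.

```bash
python3 -m handwheel '[[[0,0,0.002],[0,0,0]],[[0,0,0.003],[0,0,0]],[[0,0,0.003],[0,0,0]]]'
for i in 1 2; do python3 -m handwheel '[[[0,0,0],[0,0,0]],[[0,0,0],[0,0,0]],[[0,0,0],[0,0,0]],[[0,0,0],[0,0,0]],[[0,0,0],[0,0,0]]]' -1; done
python3 -m handwheel '[[[0,0,-0.1],[0,0,0]],[[0,0,-0.25],[0,0,0]],[[0,0,-0.45],[0,0,0]],[[0,0,-0.65],[0,0,0]],[[0,0,-0.8],[0,0,0]]]'
python3 -m handwheel '[[[-0.2,-0.2,-0.1],[0,0,0]],[[-0.4,-0.4,-0.2],[0,0,0]],[[-0.55,-0.5,-0.3],[0,0,0]],[[-0.65,-0.6,-0.4],[0,0,0]],[[-0.65,-0.6,-0.4],[0,0,0]]]'
python3 - <<'E'
from h import *
s=snap('top');save(s,'t6.png',(220,90,480,240),3)
y=np.array([.0279,.9996]);x=np.array([.9996,-.0279])
s=snap('scene');im=s['color'].astype(int)
vv,uu=np.mgrid[0:400,0:640];K=s['intrinsics'];M=cv2.Rodrigues(s['rvec'])[0]
r=np.stack([(uu-K[0,2])/K[0,0],(vv-K[1,2])/K[1,1],np.ones_like(uu)],-1)*s['z_map'][...,None]
w=(r-np.ravel(s['tvec']))@M;l=np.stack([(w[...,:2]-[.648,.071])@x,(w[...,:2]-[.648,.071])@y,w[...,2]],-1)
m=(l[...,2]>.009)&(l[...,2]<.02)&(l[...,0]>-.025)&(l[...,0]<.05)&(l[...,1]<-.015)&(l[...,1]>-.13)
q=l[m];print('pulley',m.sum(),np.median(q,0),q.min(0),q.max(0))
for yy in np.arange(-.3,-.01,.03):
  m=(abs(l[...,1]-yy)<.008)&(l[...,2]>.025)&(l[...,2]<.1)&(abs(l[...,0]+.047)<.04)
  if m.any():print('pick',yy.round(3),m.sum(),np.median(l[m],0).round(4),l[m][:,2].max())
E
```

```text
clock: 18.67
tool_pos: [0.5935, -0.2329, 0.0664]
orientation: [180.0, 0.0, 88.5]
force: [-1.0, 1.2, 4.4]
opening: 0.0182
clock: 19.08
tool_pos: [0.5932, -0.233, 0.0658]
orientation: [-180.0, -0.0, 88.4]
force: [0.0, 0.1, 0.4]
opening: 0.0458
clock: 19.5
tool_pos: [0.5933, -0.233, 0.066]
orientation: [180.0, 0.0, 88.5]
force: [0.1, -0.2, -0.1]
opening: 0.0787
clock: 19.92
tool_pos: [0.5938, -0.2333, 0.2297]
orientation: [179.8, 0.1, 88.5]
force: [1.2, -1.1, 1.1]
opening: 0.0875
clock: 20.33
tool_pos: [0.4679, -0.3615, 0.3083]
orientation: [179.9, 0.1, 88.4]
force: [1.2, -0.5, -0.2]
opening: 0.0878
pulley 130 [ 0.01297522 -0.05946661  0.01392741] [-0.00785698 -0.08089134  0.01014114] [ 0.03118209 -0.03821871  0.0175237 ]
pick -0.3 122 [-0.0403 -0.2974  0.0632] 0.09088096914274904
pick -0.27 14 [-0.043  -0.2688  0.0368] 0.03919967518201842
pick -0.24 15 [-0.0422 -0.2418  0.0364] 0.04040379033674448
pick -0.21 17 [-0.042  -0.2104  0.0363] 0.03946619846264992
pick -0.18 18 [-0.041  -0.1806  0.0372] 0.04036616427038914
pick -0.15 19 [-0.0417 -0.1505  0.0371] 0.04089029360611315
pick -0.12 15 [-0.0422 -0.12    0.0371] 0.04048214403424343
pick -0.09 20 [-0.0422 -0.0898  0.0368] 0.03991916831586914
pick -0.06 21 [-0.0416 -0.0587  0.037 ] 0.04035562105612358
pick -0.03 35 [-0.0389 -0.0333  0.0371] 0.040506666765854425
```

```bash
python3 -c "
from plant import *
print(close_job(), get_obs()['clock'])"
```

```text
the job is handed in; nothing more can be done
the job is handed in; nothing more can be done
```

I handed the job in at about 20.5 s of the 61 s, but there was no verdict, so I can't say it passed.

I drew the picker out of the rest by its rod, stood it clear and let go. Then I took it again by its grip, brought the tines down behind the pulley, drew the pulley onto the mat and stood the picker beside it.

**Last checks, from scene-camera depth and force readings:**
- **Pulley:** it lies flat, about (+12, +15) mm from the mat's middle, against limits of 47 and 42 mm. Its top is at 14 mm, which is bench level.
- **Picker:** it is let go with its rod level (top 37–40 mm along its whole length). The rod's line is about 54 mm from the pulley's middle; the rule asks for 30 mm.
- **Forces:** all readings stayed under about 5 N.

**What I could not confirm:**
- **Final top view:** the viewer had reached its 12-picture limit, so the end state rests on the depth numbers, not a picture.
- **Tines in the bay:** the arm hid them, so their place behind the pulley (about 185 mm in) came from the arm's position. The pulley coming out with the tines bears it out.
- **Bystanders:** I planned the paths clear of them and saw no shift in the pictures I viewed, but I didn't measure them again at the end.

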